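Stand the toppled toy castle back in the gluing jig and clamp it

ROBOT

A 6-joint arm with a two-finger parallel gripper is mounted at the origin on a cart in front of the work surface, level with it; the furniture and walls round the work are solid. World frame = base frame: x ahead of the robot, y to its left, z up, the work surface at z = 0. Lengths are in m, angles in rad, forces in N, time in s.
With the tool pointing down it reaches from about 0.425 to 0.925 m from the base axis. Payload 12.5 kg.
Tool frame: the origin (TCP) lies at the very end of the fingers, on their centre line; the grasp point (between the pads) lies 19 mm behind it; z points along the fingers, y is the line along which they close (so a half turn about z gives the same grasp; the last joint's range is limited). The gripper opens to 85 mm and grips with 20 to 120 N. Pads are 22 mm wide; open, the fingers measure 114 mm over their backs; the gripper's body (76 mm by 85 mm) begins 54 mm behind the grasp point. The pads swing forward as they close: fully open they stand 13 mm farther back than shut.
Start: joints at [-1.353, 0.491, 1.559, -0, 1.092, -0.106], TCP at [0.199, -0.593, 0.231] pointing down, gripper open.
Joint ranges: [-3.1, 3.1], [-0.84, 2.19], [0.05, 2.79], [-1.13, 4.28], [0.06, 2.93], [-2.69, 2.69]. Speed limits (rad/s): [2.22, 2.22, 2.79, 3.14, 3.14, 3.14].

INTERFACE

Orientations are given as a 3x3 rotation matrix whose columns are the frame's x, y, z axes.
In Python, from bench import r, viewer gives the robot as it stands.
- The arm moves only by the tool move_arm, never from a script. Its arguments are lists of equal length, an entry for each row: "translation": the shift along the tool's x, y, z in mm, a list of three; "twist": the turn about the tool's z in degrees; "grip": the finger opening in mm, from 0 to 85.4. A call has 1 to 20 rows; each row shifts and turns the commanded pose from where the row before left it, along the tool's axes as they then stand; what a row does not reach is not made up. A row lasts 1/8 s, in which the tool goes at most 62.5 mm and 10.7 degrees, less where a joint would pass 70% of its speed; a pose out of reach is approached as far as the arm can. A call with a gripper value outside its range is refused whole. The fingers move at their own pace and stop on an object; "newtons" is the grip in N (left out, the last holds). Time passes only in rows, so rows that do not move let the fingers close. It gives the time, the measured TCP pose, the force, the opening and the grip force at its end, in the units of the state.
- r.get_state(): the state, without advancing time (a new reading comes with each control period).
- viewer.capture(name): name is "scene" or "side" or "wrist"; returns (picture, depth): 480x640x3 uint8, red, green, blue; 480x640 float32, m along the optical axis (not along the pixel's ray), 0 where there is no reading.
- viewer.get_calibration(name): a dict with "K" (3x3 intrinsics, pixels), "world_to_cam" (4x4, takes a point from world to camera coordinates); the wrist camera has in their place "hand_eye" (4x4, takes a point from camera to tool coordinates, whose origin is the TCP and whose axes are the flange's). Camera axes: x right, y down, z forward; pixel columns grow to the right and rows downward; lengths in m; the calibration is good to about 2 mm. A picture is of the moment at which its call begins: read the wrist's pose just before it. get_calibration takes no time and is no camera call.
- r.job_done(): hands the job in; it is judged then, once.
The state is a dict: "clock": time; "joints": joint angles; "joint_velocities": joint speeds; "joint_torque": joint torques, N m; "ee_pos": TCP position; "tcp_rot": TCP orientation; "wrist_force": force on the tool from outside, world axes, zero at the start; "moment": the same for the moment, N m; "finger_gap": finger opening in m; "gripper_force": force on a finger pad.
Only numpy, scipy, OpenCV 4.12 (cv2) and the standard library are available. Lean on these libraries where they do the work, as an engineer would, in place of code of your own. Each camera call takes 0.05 s, during which the arm holds its last target. There are 200 camera calls.

TASK

The freshly glued toy castle front has toppled over beside the gluing jig. Swing the jig's red lever right over to open its clamp, stand the castle upright in the jig with its foot snug in the corner between the low locating block and the end fence (the back of its wall along the end fence), then swing the lever back up so that the clamp pad comes down on the foot, and let go. Do not disturb the glue bottle, the sanding block or the tape measure.

Things in the scene. Friction and masses are not known exactly. Their poses are not given: they have to be found in the camera images.
- tower: Toy castle front, plywood, 0.14 kg, an L like a bookend: foot 70 (x) x 62 (y) x 10 mm (z); upright wall x -35..35, y 13..31, z 10..130 mm with window and battlements, solid from z 10 to 98. Origin: centre of the foot's underside; +z to the battlements, +y to the wall's back. Starts toppled on its +x side, left of the jig, battlements roughly toward the robot, wall on edge, 70 mm high.
- tower_corner (a point): Corner of the castle foot's underside at x = +35, y = +31 mm (rear edge, +x end), axes as the castle's. When snug in the jig it lies at jig_corner, all axes parallel to the jig's, the foot filling the jig's x -70..0, y 15..77, z 18..28 mm.
- jig: Gluing jig: wooden board 150 (x) x 200 (y) x 18 mm fixed on the bench at the right. Origin: centre of its underside; +x roughly away from the robot, +y left (yaw within 0.3 rad). End fence: low batten, y 77..99, x -52..48, top z 34 mm. Locating block: x 0..50, y 15..75, top z 30. A long batten lies along the far edge (x 52..74). A toggle clamp with a red handle stands at x = -35.
- jig_corner (a point): Point on the jig's top (z 18 mm) where the locating block's near face (x = 0) meets the end fence's inner face (y = 77 mm); axes as the jig's.
- jig_lever (a joint): Clamp angle, rad. Handle, arm and pad are one piece on a pivot parallel to the jig's x at y -58, z 46 mm. 0: arm level, handle upright. Grows to 1.4 as the handle swings to the jig's -y side and down until about level beyond the board and the arm rises. Starts at 0 to 0.25. Light friction holds it anywhere. On the castle's foot the pad stops it at about 0.06.
- lever_grip (a point): Grip point in the red handle: x -35, y -78, z 120 mm of the jig at lever 0, 77 mm from the pivot; it turns with the lever. The handle is 14 mm wide along the jig's x, about 16 mm thick, and ends 25 mm beyond this point. Pinched across its width it can turn between the pads.
- clamp_pad (a point): Centre of the underside of the round pad (15 mm across) below the end of the clamp's arm: x -35, y 36, z 22 mm of the jig at lever 0; it turns with the lever. At 1.4 rad the arm stands up to 150 mm over the bench, about over its pivot, with the pad on the jig's +y side at y -18, clear of the foot's place; below 1.2 rad the pad still hangs close to it.
- glue: Bystander: white glue bottle, 58 mm across, 187 mm tall, standing beyond the castle, between it and the jig or left of it. Origin: centre of its underside.
- sander: Bystander: cork sanding block, 63 x 101 x 34 mm, lying near the bench's front edge. Origin: centre of its underside.
- tape: Bystander: tape measure, 38 x 75 x 62 mm, standing beyond the castle, between it and the jig or left of it. Origin: centre of its underside.
Things that resemble listed ones, but are neither listed nor needed, are in the scene too. Leave any orange look-alike of the tower alone.

How it is judged:
By the outcome, as a careful person would: the job done as asked, in the order asked, and still so for the second after the job is handed in, with the robot touching nothing.
It also fails if it takes over 66 s, if anything falls off the work surface, if the arm or the gripper's body presses on something with over 40 N, if the wrist force passes 120 N, or if a joint passes its speed limit or range.

## Working session

There is one attempt and no reset: what is moved stays moved. The work goes in short steps, Python scripts to look and compute and a tool call to move; the robot and the scene stay as the last step left them, time stands still between calls to the robot, and variables do not carry over. Pictures are saved under pics/ and viewed, at most 10 in all, crops included, and the job is handed in when it is done.

Besides the shell and the picture viewer there is one more tool, called after ">>>" as name([rows], argument=value, ...), one row to a line, values as JSON. move_arm: Moves the arm, as the interface text tells. Its arguments: {"type":"object","properties":{"translation":{"type":"array","items":{"type":"array","items":{"type":"number"}}},"twist":{"type":"array","items":{"type":"number"}},"grip":{"type":"array","items":{"type":"number"}},"newtons":{"type":"number"}},"required":["translation","twist","grip"]}

```bash
mkdir -p pics; ls; cat > h.py <<'E'
import numpy as np, cv2
from bench import r, viewer
np.set_printoptions(precision=4, suppress=True)
def cap(n):
    s=r.get_state(); c=viewer.get_calibration(n); im,d=viewer.capture(n)
    K=np.array(c["K"])
    if n=="wrist":
        T=np.eye(4); T[:3,:3]=s["tcp_rot"]; T[:3,3]=s["ee_pos"]; c2w=T@np.array(c["hand_eye"])
    else: c2w=np.linalg.inv(np.array(c["world_to_cam"]))
    return im,d,K,c2w
def cloud(d,K,c2w):
    v,u=np.mgrid[:d.shape[0],:d.shape[1]]
    p=np.stack([(u-K[0,2])/K[0,0]*d,(v-K[1,2])/K[1,1]*d,d],-1)
    return p@c2w[:3,:3].T+c2w[:3,3]
def ray(u,v,z,K,c2w):
    q=c2w[:3,:3]@np.linalg.inv(K)@np.array([u,v,1.]); o=c2w[:3,3]
    return o+q*(z-o[2])/q[2]
def save(im,n): cv2.imwrite(f"pics/{n}.png",im[...,::-1])
E
python3 - <<'E'
from h import *
a=[]
for n in("scene","side"):
    im,d,K,c=cap(n); np.savez(f"{n}.npz",im=im,d=d,K=K,c=c); save(im,n); print(n,c[:3,3],c[:3,2])
print(r.get_state())
print(viewer.get_calibration("wrist"))
E
```

```text
pics
scene [-0.3217  0.7365  1.1929] [ 0.5733 -0.3717 -0.7302]
side [-0.0201  1.2028  0.9898] [ 0.3832 -0.6968 -0.6063]
{'clock': 0.1, 'joints': array([-1.3526,  0.4915,  1.5594,  0.    ,  1.0917, -0.1056]), 'joint_velocities': array([-0.0007, -0.0006, -0.0008,  0.0019, -0.0004, -0.0012]), 'joint_torque': array([  0.0035, -61.9447, -26.2025,  -0.0002,   0.0029,   0.    ]), 'ee_pos': array([ 0.1988, -0.5923,  0.2308]), 'tcp_rot': array([[ 0.948 ,  0.3182, -0.0002],
       [ 0.3182, -0.948 ,  0.001 ],
       [ 0.0001, -0.001 , -1.    ]]), 'wrist_force': array([ 1.2865,  0.1512, -0.4161]), 'moment': array([-0.0072,  0.006 ,  0.0227]), 'gripper_force': 0.0, 'finger_gap': 0.08533957269019567}
{'K': array([[392.4707,   0.    , 319.1521],
       [  0.    , 392.4707, 234.7452],
       [  0.    ,   0.    ,   1.    ]]), 'hand_eye': array([[-0.0005, -0.9473, -0.3204,  0.0827],
       [ 1.    , -0.0005,  0.0001,  0.0008],
       [-0.0002, -0.3204,  0.9473, -0.1419],
       [ 0.    ,  0.    ,  0.    ,  1.    ]])}
```

View pics/scene.png

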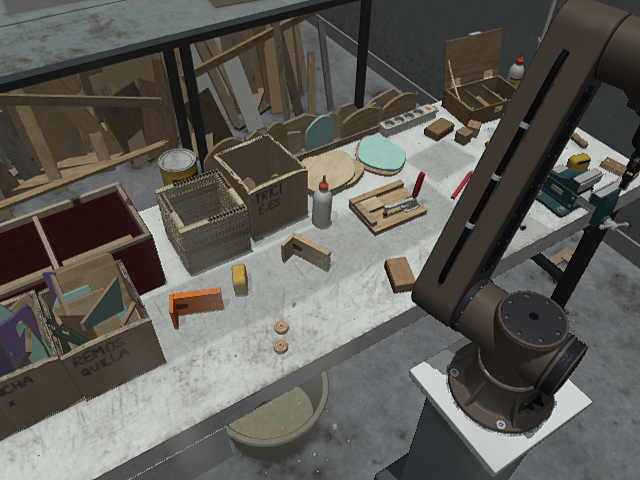

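View pics/side.png

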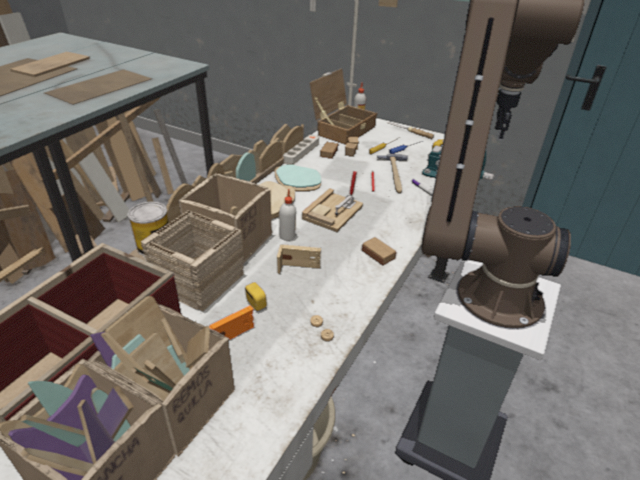

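The scene view shows the castle at about (305,250), the jig at (388,207) with its red handle at (419,184), the glue bottle at (322,200), the sanding block at (400,275), the tape at (240,278) and the orange decoy at (195,303). The side view agrees. I'll get coarse coordinates from depth.

```bash
python3 - <<'E'
from h import *
z=np.load("scene.npz"); P=cloud(z["d"],z["K"],z["c"])
for n,u,v in [("castle wall top L",286,240),("mid",310,252),("R end",328,265),("jig near",385,232),("jig left",352,196),("jig right",424,210),("jig far",398,183),("handle tip",420,175),("handle base",415,197),("glue cap",323,182),("glue base",322,222),("sander",399,270),("tape",239,272),("front edge table",340,330)]:
    print(n,P[v,u])
E
```

```text
castle wall top L [0.6361 0.2323 0.0683]
mid [0.5794 0.1869 0.0447]
R end [0.5335 0.1546 0.0139]
jig near [ 0.5658 -0.0747 -0.0004]
jig left [ 0.7593 -0.0847 -0.0045]
jig right [ 0.5671 -0.2267  0.017 ]
jig far [ 0.6949 -0.219   0.0388]
handle tip [ 0.6041 -0.2184  0.1361]
handle base [ 0.5945 -0.2048  0.0609]
glue cap [0.7022 0.0677 0.1631]
glue base [0.6855 0.079  0.0208]
sander [0.3988 0.0058 0.0351]
tape [0.6005 0.3985 0.0655]
front edge table [0.3367 0.2433 0.0005]
```

>>> move_arm([
  [45, -26, -5],
  [45, -26, -5],
  [45, -26, -5],
  [45, -26, -5],
  [45, -26, -5],
  [45, -26, -5],
  [45, -26, -5],
  [45, -26, -5],
  [45, -26, -5],
  [45, -26, -5],
  [45, -26, -5],
  [45, -26, -5],
  [45, -26, -5],
  [45, -26, -5],
  [0, 0, 0],
  [0, 0, 0],
  [0, 0, 0],
], twist=[0, 0, 0, 0, 0, 0, 0, 0, 0, 0, 0, 0, 0, 0, 9.3, 9.3, 0], grip=[85, 85, 85, 85, 85, 85, 85, 85, 85, 85, 85, 85, 85, 85, 85, 85, 85])

```text
clock: 2.22
ee_pos: [0.6803, -0.0468, 0.3008]
tcp_rot: [[1.0, 0.0, -0.001], [0.0, -1.0, 0.0], [-0.001, -0.0, -1.0]]
wrist_force: [0.2, 0.3, 0.7]
finger_gap: 0.0855
gripper_force: 0.0
```

```bash
python3 - <<'E'
from h import *
im,d,K,c=cap("wrist"); np.savez("w1.npz",im=im,d=d,K=K,c=c); save(im,"w1"); s=r.get_state(); print(s["joints"],s["ee_pos"],s["clock"]); print(s["tcp_rot"])
E
```

```text
[-0.1658  0.5233  1.3113 -0.0001  1.3075  1.4024] [ 0.6802 -0.047   0.301 ] 2.275
[[ 1.      0.0027 -0.0006]
 [ 0.0027 -1.     -0.    ]
 [-0.0006 -0.     -1.    ]]
```

View pics/w1.png

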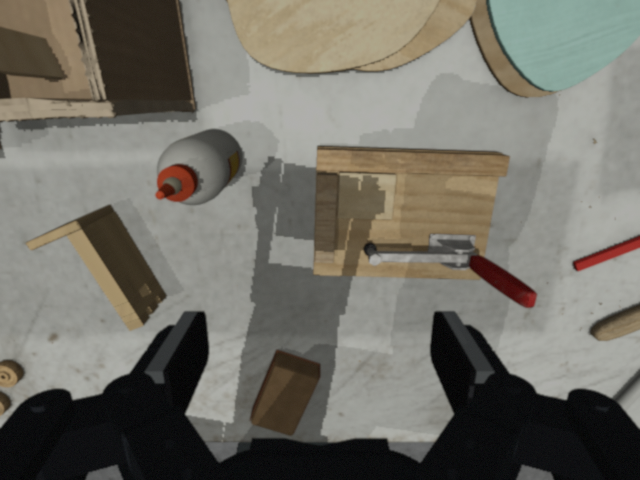

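The wrist view shows the jig at (315–505,150–278), arm at (370–470,255), red handle to (530,297). The castle lies with its foot at (30–110,210–245) and its wall running down to (150,325); the bottle is at (195,165). Now I'll measure it from depth.

```bash
python3 - <<'E'
from h import *
z=np.load("w1.npz"); P=cloud(z["d"],z["K"],z["c"]); im=z["im"]
print("bench z",P[300,300],P[130,290])
def box(m,name):
    q=P[m][:,:2].astype(np.float32); (c,wh,a)=cv2.minAreaRect(q*1000); print(name,m.sum(),c,wh,a); print(cv2.boxPoints((c,wh,a)).tolist())
    return q
V,U=np.mgrid[:480,:640]
reg=(V>195)&(V<340)&(U>20)&(U<175)
Z=P[...,2]
m=reg&(Z>.06)&(Z<.08); box(m,"castle top"); print(np.median(Z[m]))
w=m&(cv2.erode(m.astype(np.uint8),np.ones((3,3)))>0)
# wall part: far from foot; fit line
jr=(V>140)&(V<290)&(U>300)&(U<515)
m=jr&(abs(Z-.018)<.005); 
if m.sum(): box(cv2.morphologyEx(m.astype(np.uint8),cv2.MORPH_OPEN,np.ones((5,5)))>0,"board"); print(np.median(Z[m]))
m=jr&(abs(Z-.034)<.004)&(U<345); m=cv2.morphologyEx(m.astype(np.uint8),cv2.MORPH_OPEN,np.ones((5,5)))>0; box(m,"fence"); print(np.median(Z[m]))
m=jr&(V<178)&(Z>.026)&(Z<.06); box(cv2.morphologyEx(m.astype(np.uint8),cv2.MORPH_OPEN,np.ones((5,5)))>0,"batten"); print(np.median(Z[m]))
hs=cv2.cvtColor(im,cv2.COLOR_RGB2HSV); m=(V>240)&(V<315)&(U>460)&(U<545)&((hs[...,0]<8)|(hs[...,0]>172))&(hs[...,1]>150)
q=P[m]; q=q[q[:,2]>.05]; o=np.argsort(q[:,2]); print("handle",len(q),q[o[:30]].mean(0),q[o[-30:]].mean(0))
for u,v in [(372,252),(440,258),(455,258)]: print(P[v,u])
E
```

```text
bench z [ 0.525  -0.0232 -0.0023] [ 0.7339 -0.0156 -0.0011]
castle top 3039 (581.2101440429688, 196.26675415039062) (130.59803771972656, 62.45915603637695) 23.36142349243164
[[508.8807373046875, 199.04318237304688], [533.647705078125, 141.70431518554688], [653.53955078125, 193.49032592773438], [628.7725830078125, 250.82919311523438]]
0.06882647993023233
board 11423 (627.6826782226562, -142.5251922607422) (199.1224822998047, 124.63288116455078) 88.14249420166016
[[562.1718139648438, -240.0142059326172], [686.7391967773438, -244.0540313720703], [693.1935424804688, -45.03617858886719], [568.6261596679688, -40.99635314941406]]
0.017204557892872285
fence 2367 (654.3794555664062, -58.001670837402344) (28.708463668823242, 125.65243530273438) 88.49267578125
[[591.1973876953125, -70.69831085205078], [716.806396484375, -74.0035629272461], [717.5615234375, -45.305030822753906], [591.9525146484375, -41.999778747558594]]
0.03331872042362777
batten 4378 (699.980712890625, -144.65341186523438) (199.68663024902344, 29.371139526367188) 88.22610473632812
[[682.2114868164062, -243.99429321289062], [711.5685424804688, -244.90347290039062], [717.7499389648438, -45.312530517578125], [688.3928833007812, -44.403350830078125]]
0.033280985664595225
handle 1272 [ 0.607  -0.2084  0.0618] [ 0.625  -0.2027  0.1841]
[ 0.6116 -0.1038  0.0526]
[ 0.6051 -0.1766  0.0535]
[ 0.6041 -0.1935  0.0512]
```

```bash
python3 - <<'E'
from h import *
R=np.array([[.9995,-.0315,0],[.0315,.9995,0],[0,0,1]])
o=np.array([.6405,-.1428,0])
for f,bb in (("scene",(405,165,430,215)),("side",(345,165,362,205)),("w1",(460,240,545,315))):
    z=np.load(f+".npz"); P=cloud(z["d"],z["K"],z["c"]); hs=cv2.cvtColor(z["im"],cv2.COLOR_RGB2HSV)
    m=np.zeros((480,640),bool); m[bb[1]:bb[3],bb[0]:bb[2]]=1
    m&=((hs[...,0]<8)|(hs[...,0]>172))&(hs[...,1]>130); m=cv2.erode(m.astype(np.uint8),np.ones((3,3)))>0
    q=((P[m]-o)@R.T)*1000   # rows: jig axes = R^T cols
    q=((P[m]-o)*1000)@np.array([[.9995,.0315,0],[-.0315,.9995,0],[0,0,1]])
    q=q[abs(q[:,0]+35)<30]; o2=np.argsort(q[:,2]); n=len(q)
    print(f,n,[np.median(q[o2[int(a*n):int(b*n)]],0) for a,b in((0,.2),(.4,.6),(.8,1))])
z=np.load("w1.npz"); P=cloud(z["d"],z["K"],z["c"])
print("box",P[105,100],P[60,150],P[105,180])
E
```

```text
scene 65 [array([-40.5541, -63.1415,  76.6736]), array([-38.6923, -69.3072, 106.6988]), array([-37.6953, -76.7433, 135.9843])]
side 1 [array([nan, nan, nan]), array([nan, nan, nan]), array([-38.6573, -71.014 , 114.8603])]
w1 1080 [array([-30.0866, -67.2192,  76.2084]), array([-30.3916, -74.3162, 114.6573]), array([-32.9748, -82.7426, 141.871 ])]
box [0.7613 0.0906 0.1822] [0.7946 0.0867 0.1032] [0.7603 0.0845 0.0504]
  return _methods._mean(a, axis=axis, dtype=dtype,
  ret = um.true_divide(
```

>>> move_arm([
  [-19, 43, 20],
  [-19, 43, 20],
  [-19, 43, 20],
  [-20, 44, 20],
  [0, 0, 0],
  [0, 0, 0],
  [0, 0, 0],
  [0, 0, 0],
  [0, 0, 0],
  [0, 0, 0],
  [0, 0, 0],
  [0, 0, 0],
  [0, 0, 0],
  [0, 0, 0],
], twist=[0, 0, 0, 0, 9.7, 9.7, 9.7, 9.7, 9.7, 9.7, 9.7, 9.7, 9.4, 0], grip=[50, 50, 50, 50, 50, 50, 50, 50, 50, 50, 50, 50, 50, 50], newtons=25)

```text
clock: 4.03
ee_pos: [0.6031, -0.2201, 0.2213]
tcp_rot: [[0.055, -0.998, -0.0], [-0.998, -0.055, -0.0], [0.0, 0.0, -1.0]]
wrist_force: [-0.5, 0.2, -0.0]
finger_gap: 0.0503
gripper_force: 0.0
```

```bash
python3 - <<'E'
from h import *
im,d,K,c=cap("wrist"); np.savez("w2.npz",im=im,d=d,K=K,c=c); save(im,"w2"); s=r.get_state(); print(s["joints"],s["ee_pos"],s["clock"]); print(s["tcp_rot"])
E
```

```text
[-0.4527  0.5247  1.5263 -0.0001  1.0907  2.6319] [ 0.6031 -0.22    0.2213] 4.075
[[ 0.057  -0.9984 -0.    ]
 [-0.9984 -0.057  -0.    ]
 [ 0.      0.     -1.    ]]
```

View pics/w2.png

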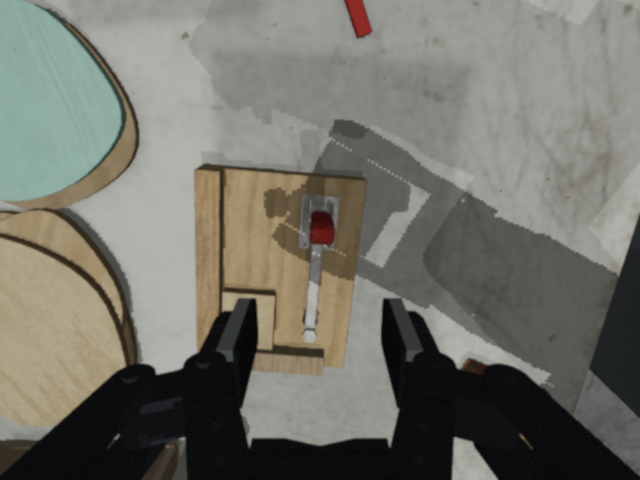

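The handle tip is at about (321,228), nearly centred between the fingers. The locating block is at (248,320) and the fence at (290,362).

```bash
python3 - <<'E'
from h import *
z=np.load("w2.npz"); P=cloud(z["d"],z["K"],z["c"]); im=z["im"]; V,U=np.mgrid[:480,:640]
hs=cv2.cvtColor(im,cv2.COLOR_RGB2HSV)
m=(V>200)&(V<255)&(U>295)&(U<345)&((hs[...,0]<8)|(hs[...,0]>172))&(hs[...,1]>130)
q=P[m]; t=q[q[:,2]>.125]; print("tip",len(t),t.min(0),t.max(0),t.mean(0), q[:,2].max())
tb=q[(q[:,2]>.1)&(q[:,2]<.125)]; print(len(tb),tb.min(0) if len(tb) else 0,tb.max(0) if len(tb) else 0)
Z=P[...,2]
bl=(U>215)&(U<280)&(V>285)&(V<352)&(Z>.025)&(Z<.0315)&(cv2.blur(Z,(5,5))<.0315); 
q=P[bl][:,:2].astype(np.float32)*1000; b=cv2.minAreaRect(q); print("block",b,cv2.boxPoints(b).tolist(),np.median(Z[bl]))
bd=(U>195)&(U<370)&(V>165)&(V<368)&(Z>.010)&(Z<.04); bd=cv2.morphologyEx(bd.astype(np.uint8),cv2.MORPH_OPEN,np.ones((5,5)))>0
q=P[bd][:,:2].astype(np.float32)*1000; b=cv2.minAreaRect(q); print("board",b,cv2.boxPoints(b).tolist())
E
```

```text
tip 539 [ 0.5956 -0.3032  0.1257] [ 0.6093 -0.2232  0.3632] [ 0.6025 -0.2313  0.1432] 0.3632264385637881
95 [ 0.5966 -0.2337  0.101 ] [ 0.6089 -0.2295  0.1245]
block ((665.1278076171875, -99.14147186279297), (53.953224182128906, 74.426025390625), 4.877265453338623) [[635.0850219726562, -64.35679626464844], [641.4127807617188, -138.51333618164062], [695.1705932617188, -133.9261474609375], [688.8428344726562, -59.76960754394531]] 0.029269057880933536
board ((639.591064453125, -142.42901611328125), (200.35629272460938, 149.3820343017578), 88.10289001464844) [[561.6246337890625, -240.07962036132812], [710.9248046875, -245.02487182617188], [717.5574951171875, -44.778411865234375], [568.25732421875, -39.833160400390625]]
```

>>> move_arm([
  [0, 0, 40],
  [0, 0, 40],
  [0, 0, 40],
  [0, 0, 0],
  [0, 0, 0],
  [0, 0, 0],
  [0, 0, 0],
  [0, 0, 0],
], twist=[0, 0, 0, 0, 0, 0, 0, 0], grip=[50, 50, 50, 50, 5, 5, 5, 5], newtons=30)

```text
clock: 5.08
ee_pos: [0.602, -0.2204, 0.1034]
tcp_rot: [[0.052, -0.999, -0.001], [-0.999, -0.052, -0.001], [0.001, 0.001, -1.0]]
wrist_force: [-11.9, -1.6, 7.4]
finger_gap: 0.0147
gripper_force: 30.1
```

>>> move_arm([
  [7, 0.6, 2.7],
  [7.2, 0.6, 2.7],
  [6.5, 0.6, 4.1],
  [6.4, 0.6, 4.1],
  [5.5, 0.5, 5.3],
  [5.5, 0.5, 5.3],
  [4.3, 0.4, 6.3],
  [4.3, 0.4, 6.3],
  [3, 0.3, 7],
  [3, 0.3, 7],
  [1.5, 0.1, 7.5],
  [1.5, 0.1, 7.5],
  [0, 0, 7.6],
  [0, 0, 7.6],
  [0, 0, 0],
  [0, 0, 0],
], twist=[0, 0, 0, 0, 0, 0, 0, 0, 0, 0, 0, 0, 0, 0, 0, 0], grip=[5, 5, 5, 5, 5, 5, 5, 5, 5, 5, 5, 5, 5, 5, 5, 5])

```text
clock: 7.08
ee_pos: [0.6006, -0.2779, 0.0223]
tcp_rot: [[0.05, -0.999, 0.001], [-0.999, -0.05, -0.002], [0.002, -0.001, -1.0]]
wrist_force: [-9.7, -10.3, 4.8]
finger_gap: 0.0148
gripper_force: 46.0
```

>>> move_arm([
  [-1, 0, 3],
  [0, 0, 0],
  [0, 0, 0],
  [0, 0, 0],
  [0, 0, 0],
  [0, 0, -30],
  [0, 0, -50],
  [0, 0, -50],
  [0, 0, -50],
  [0, 0, 0],
], twist=[0, 0, 0, 0, 0, 0, 0, 0, 0, 0], grip=[5, 5, 50, 50, 50, 50, 50, 50, 50, 50])

```text
clock: 8.32
ee_pos: [0.6024, -0.2752, 0.2018]
tcp_rot: [[0.052, -0.999, 0.006], [-0.999, -0.052, -0.004], [0.004, -0.006, -1.0]]
wrist_force: [0.8, 0.3, -0.6]
finger_gap: 0.0499
gripper_force: 0.0
```

```bash
python3 - <<'E'
from h import *
im,d,K,c=cap("wrist"); np.savez("w3.npz",im=im,d=d,K=K,c=c); save(im,"w3"); s=r.get_state(); print(s["joints"],s["ee_pos"],s["clock"]); print(s["tcp_rot"])
P=cloud(d,K,c);V,U=np.mgrid[:480,:640]
hs=cv2.cvtColor(im,cv2.COLOR_RGB2HSV)
m=((hs[...,0]<8)|(hs[...,0]>172))&(hs[...,1]>130)&(P[...,2]>.02)&(P[...,2]<.2)&(abs(P[...,0]-.6)<.03)&(P[...,1]<-.18)
q=P[m]; o=np.argsort(q[:,1]); n=len(q); print(n,[np.median(q[o[int(a*n):int(b*n)]],0) for a,b in((0,.1),(.3,.5),(.8,1))])
E
```

```text
[-0.5283  0.5721  1.5012 -0.0001  1.0648  2.5612] [ 0.6015 -0.2748  0.1991] 8.375
[[ 0.0521 -0.9986  0.0029]
 [-0.9986 -0.0521 -0.0018]
 [ 0.0019 -0.0029 -1.    ]]
1797 [array([ 0.6003, -0.2984,  0.0479]), array([ 0.6009, -0.2705,  0.0487]), array([ 0.6023, -0.2244,  0.044 ])]
```

>>> move_arm([
  [-30, 1, -25],
  [-52, 1, -15],
  [-52, 1, -15],
  [-52, 1, -15],
  [-52, 1, -10],
  [-52, 1, -10],
  [-52, 1, 0],
  [-51, 1, 0],
  [-50, 1, 0],
], twist=[0, 0, 0, 0, 0, 0, 0, 0, 0], grip=[60, 60, 60, 60, 60, 60, 60, 60, 60])

```text
clock: 9.5
ee_pos: [0.5044, 0.0464, 0.2889]
tcp_rot: [[0.24, -0.969, 0.051], [-0.959, -0.229, 0.166], [-0.15, -0.089, -0.985]]
wrist_force: [0.3, -0.2, -0.2]
finger_gap: 0.0601
gripper_force: 0.0
```

>>> move_arm([
  [0, 0, 10],
  [0, 0, 10],
  [0, 0, 10],
  [0, 0, 10],
  [0, 0, 10],
  [0, 0, 10],
  [0, 0, 0],
  [0, 0, 0],
  [0, 0, 0],
  [0, 0, 0],
  [0, 0, 0],
  [0, 0, 0],
], twist=[-10, -10, -10, -10, -10, -10, -10, -10, -10, -10, -10, 0], grip=[60, 60, 60, 60, 60, 60, 60, 60, 60, 60, 60, 60])

```text
clock: 11.0
ee_pos: [0.5081, 0.0553, 0.23]
tcp_rot: [[0.83, 0.556, 0.051], [0.542, -0.824, 0.166], [0.134, -0.11, -0.985]]
wrist_force: [-0.7, 0.5, 0.5]
finger_gap: 0.0597
gripper_force: 0.0
```

```bash
python3 - <<'E'
from h import *
im,d,K,c=cap("wrist"); np.savez("w4.npz",im=im,d=d,K=K,c=c); save(im,"w4"); s=r.get_state(); print(s["joints"],s["ee_pos"],s["clock"]); print(s["tcp_rot"])
P=cloud(d,K,c); Z=P[...,2]
m=(Z>.058)&(Z<.08)&(abs(P[...,0]-.58)<.11)&(abs(P[...,1]-.196)<.09)
m=cv2.morphologyEx(m.astype(np.uint8),cv2.MORPH_OPEN,np.ones((3,3)))>0
q=P[m][:,:2].astype(np.float32)*1000; b=cv2.minAreaRect(q); print(m.sum(),b,cv2.boxPoints(b).tolist(),np.median(Z[m]))
E
```

```text
[-0.1072  0.3135  1.8756  0.2138  0.9299  0.7543] [0.5082 0.0553 0.2302] 11.05
[[ 0.8313  0.5535  0.0511]
 [ 0.5395 -0.8256  0.1655]
 [ 0.1338 -0.11   -0.9849]]
3933 ((581.338134765625, 174.05987548828125), (112.8251724243164, 18.777700424194336), 22.68451499938965) [[525.6686401367188, 160.96653747558594], [532.9103393554688, 143.6414337158203], [637.0076293945312, 187.15321350097656], [629.7659301757812, 204.4783172607422]] 0.06914234546691861
```

View pics/w4.png

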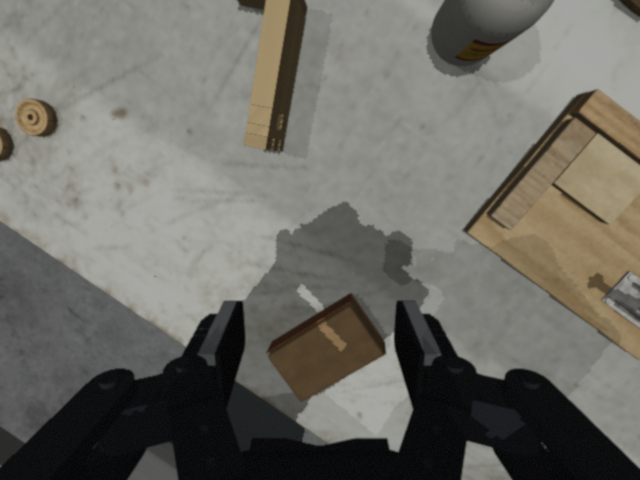

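The tool tilted because j6 ran into its limit, so j4 left zero (0.214). I'll twist to the opposite j6 limit and push slightly past it there, which should tilt it back.

>>> move_arm([
  [0, 0, 0],
  [0, 0, 0],
  [0, 0, 0],
  [0, 0, 0],
  [0, 0, 0],
  [0, 0, 0],
  [0, 0, 0],
  [0, 0, 0],
  [0, 0, 0],
  [0, 0, 0],
  [0, 0, 0],
  [0, 0, 0],
  [0, 0, 0],
  [0, 0, 0],
  [0, 0, 0],
  [0, 0, 0],
  [0, 0, 0],
  [0, 0, 0],
  [0, 0, 0],
  [0, 0, 0],
], twist=[-10.5, -10.5, -10.5, -10.5, -10.5, -10.5, -10.5, -10.5, -10.5, -10.5, -10.5, -10.5, -10.5, -10.5, -10.5, -10.5, -10.5, -10.5, -10, 0], grip=[60, 60, 60, 60, 60, 60, 60, 60, 60, 60, 60, 60, 60, 60, 60, 60, 60, 60, 60, 60])

```text
clock: 13.55
ee_pos: [0.5096, 0.0618, 0.2327]
tcp_rot: [[-0.613, -0.788, 0.05], [-0.775, 0.613, 0.155], [-0.153, 0.056, -0.987]]
wrist_force: [-0.4, 0.3, 0.1]
finger_gap: 0.06
gripper_force: 0.0
```

>>> move_arm([
  [0, 0, 0],
  [0, 0, 0],
], twist=[-8, 0], grip=[60, 60])

```text
clock: 13.8
ee_pos: [0.5118, 0.0868, 0.2382]
tcp_rot: [[-0.525, -0.85, 0.048], [-0.842, 0.527, 0.114], [-0.122, 0.02, -0.992]]
wrist_force: [0.2, -0.3, 0.3]
finger_gap: 0.0596
gripper_force: 0.0
```

```bash
python3 - <<'E'
from h import *
s=r.get_state(); print(s["joints"],s["ee_pos"],s["clock"]); print(s["tcp_rot"]); print(s["joints"][[1,2,4]].sum())
E
```

```text
[-0.0162  0.3125  1.8457  0.1421  0.9423 -2.6824] [0.5118 0.0868 0.2382] 13.8
[[-0.5254 -0.8495  0.0475]
 [-0.8421  0.5272  0.1138]
 [-0.1217  0.0197 -0.9924]]
3.1004035736226694
```

>>> move_arm([
  [0, 0, 0],
  [0, 0, 0],
  [0, 0, 0],
], twist=[-9, -9, 0], grip=[60, 60, 60])

```text
clock: 14.18
ee_pos: [0.5068, 0.143, 0.2417]
tcp_rot: [[-0.316, -0.947, 0.056], [-0.948, 0.318, 0.02], [-0.037, -0.047, -0.998]]
wrist_force: [-0.5, -0.8, -0.4]
finger_gap: 0.06
gripper_force: 0.0
```

```bash
python3 - <<'E'
from h import *
s=r.get_state(); print(s["joints"],s["ee_pos"],s["clock"]); print(s["tcp_rot"]); print(s["joints"][[1,2,4]].sum())
E
```

```text
[ 0.1439  0.3189  1.8201  0.0144  0.9442 -2.6831] [0.5068 0.143  0.2417] 14.175
[[-0.3161 -0.947   0.0562]
 [-0.948   0.3176  0.0199]
 [-0.0367 -0.0469 -0.9982]]
3.0831609403049143
```

>>> move_arm([
  [0, 0, 0],
  [0, 0, 0],
  [0, 0, 0],
  [0, 0, 0],
  [0, 0, 0],
  [-20, 0, 0],
  [-20, 0, 0],
  [-20, 0, 0],
  [0, 0, 0],
], twist=[9.7, 9.7, 9.7, 9.7, 9.8, 0, 0, 0, 0], grip=[60, 60, 60, 60, 60, 60, 60, 60, 60])

```text
clock: 15.3
ee_pos: [0.5632, 0.1643, 0.245]
tcp_rot: [[-0.921, -0.386, 0.056], [-0.385, 0.923, 0.02], [-0.059, -0.003, -0.998]]
wrist_force: [-1.1, -0.9, -0.2]
finger_gap: 0.0602
gripper_force: 0.0
```

```bash
python3 - <<'E'
from h import *
im,d,K,c=cap("wrist"); np.savez("w5.npz",im=im,d=d,K=K,c=c); save(im,"w5"); s=r.get_state(); print(s["joints"],s["ee_pos"],s["clock"]); print(s["tcp_rot"])
P=cloud(d,K,c); Z=P[...,2]
m=(Z>.06)&(Z<.078)&(abs(P[...,0]-.58)<.11)&(abs(P[...,1]-.196)<.09)
m=cv2.morphologyEx(m.astype(np.uint8),cv2.MORPH_OPEN,np.ones((3,3)))>0
q=P[m][:,:2].astype(np.float32)*1000; b=cv2.minAreaRect(q); print(m.sum(),b,cv2.boxPoints(b).tolist(),np.median(Z[m]))
# wall only centreline: along coords
th=np.deg2rad(23); u=np.array([np.cos(th),np.sin(th)]); n=np.array([-u[1],u[0]])
a=q@u; t=q@n
for lo in range(int(a.min()),int(a.max()),10):
    k=(a>=lo)&(a<lo+10); print(lo-int(a.min()),k.sum(),np.percentile(t[k],[2,98]).round(1) if k.sum()>5 else '')
tgt=np.array([.5722,.1698,.016]); print("tool delta mm",1000*s["tcp_rot"].T@(tgt-s["ee_pos"]))
E
```

```text
[ 0.1669  0.4004  1.6778  0.0123  1.0054 -1.8069] [0.5624 0.1642 0.245 ] 15.35
[[-0.9207 -0.3862  0.0556]
 [-0.3857  0.9224  0.0199]
 [-0.0589 -0.0031 -0.9983]]
3666 ((580.2119750976562, 197.86509704589844), (130.9366455078125, 61.256961822509766), 22.7857608795166) [[507.9908447265625, 200.74832153320312], [531.71484375, 144.27188110351562], [652.43310546875, 194.98187255859375], [628.7091064453125, 251.45831298828125]] 0.0691685790013073
0 295 [-74.9 -57.4]
10 281 [-74.9 -57.3]
20 262 [-74.3 -57.2]
30 250 [-74.4 -57.9]
40 246 [-74.5 -57.9]
50 232 [-74.6 -57.8]
60 232 [-74.7 -57.7]
70 226 [-74.8 -57.6]
80 216 [-75.  -57.6]
90 216 [-75.  -57.4]
100 201 [-75.2 -58.3]
110 192 [-75.3 -58.2]
120 805 [-74.4 -15.3]
130 12 [-60.1 -16.1]
tool delta mm [  2.2936   2.0399 229.2473]
```

>>> move_arm([
  [3.4, 3.1, 40],
  [0, 0, 50],
  [0, 0, 50],
  [0, 0, 50],
  [0, 0, 25],
  [0, 0, 14],
  [0, 0, 0],
  [0, 0, 0],
  [0, 0, 0],
  [0, 0, 0],
  [0, 0, 0],
], twist=[0, 0, 0, 0, 0, 0, 0, 0, 0, 0, 0], grip=[60, 60, 60, 60, 60, 60, 60, 5, 5, 5, 5], newtons=25)

```text
clock: 16.73
ee_pos: [0.5716, 0.1713, 0.0179]
tcp_rot: [[-0.92, -0.388, 0.058], [-0.388, 0.921, 0.02], [-0.062, -0.004, -0.998]]
wrist_force: [-2.4, -0.0, 7.8]
finger_gap: 0.0177
gripper_force: 27.1
```

>>> move_arm([
  [0, 0, -4],
  [20, 0, -1.2],
  [20, 0, -1.2],
  [20, 0, -1.2],
  [0, 0, 5],
  [0, 0, 0],
], twist=[0, 0, 0, 0, 0, 0], grip=[5, 5, 5, 5, 5, 5])

```text
clock: 17.48
ee_pos: [0.5148, 0.1476, 0.0166]
tcp_rot: [[-0.92, -0.389, 0.054], [-0.388, 0.921, 0.019], [-0.057, -0.003, -0.998]]
wrist_force: [-12.9, -5.6, 19.7]
finger_gap: 0.0179
gripper_force: 28.8
```

>>> move_arm([
  [-4.3, 0, -6.8],
  [-4.3, 0, -6.8],
  [-5.3, 0, -5.9],
  [-5.4, 0, -5.9],
  [-6.3, 0, -5],
  [-6.4, 0, -4.9],
  [-7.1, 0, -3.8],
  [-7.1, 0, -3.7],
  [0, 0, 0],
], twist=[0, 0, 0, 0, 0, 0, 0, 0, 0], grip=[5, 5, 5, 5, 5, 5, 5, 5, 5])

```text
clock: 18.6
ee_pos: [0.5565, 0.1651, 0.0615]
tcp_rot: [[-0.92, -0.389, 0.058], [-0.388, 0.921, 0.02], [-0.061, -0.004, -0.998]]
wrist_force: [-0.8, 0.2, -1.2]
finger_gap: 0.0175
gripper_force: 25.9
```

```bash
python3 - <<'E'
from h import *
s=r.get_state(); print(s["joints"],s["ee_pos"],s["wrist_force"],s["clock"])
im,d,K,c=cap("scene"); np.savez("s2.npz",im=im,d=d,K=K,c=c)
im2,d2,K2,c2=cap("side"); np.savez("sd2.npz",im=im2,d=d2,K=K2,c=c2)
a=cv2.resize(im[160:360,200:440],None,fx=1.66,fy=1.66); b=cv2.resize(im2[160:360,200:440],None,fx=1.66,fy=1.66)
save(np.hstack([a,b]),"m1")
E
```

```text
[ 0.1704  0.633   1.8599  0.0175  0.5887 -1.8141] [0.5565 0.1651 0.0615] [-0.8352  0.2245 -1.2303] 18.6
```

View pics/m1.png

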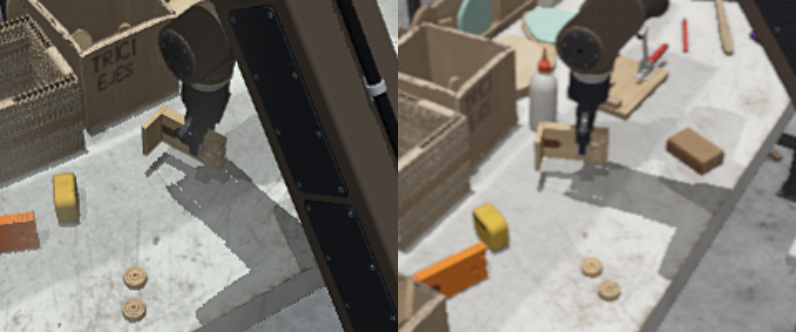

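The pads held the castle rigidly, so it came up still horizontal. I'll set it down and re-grip only the battlement corner with the fingertips: the patch is small and the lever arm long, so gravity should swing the foot down.

>>> move_arm([
  [0, 0, 20],
  [0, 0, 18],
  [0, 0, 5],
  [0, 0, 0],
  [0, 0, 0],
  [0, 0, 0],
  [0, 0, -25],
  [0, 0, -20],
  [24, 0, 0],
  [24.4, 0, 0],
  [0, 0, 0],
], twist=[0, 0, 0, 0, 0, 0, 0, 0, 0, 0, 0], grip=[5, 5, 5, 45, 45, 45, 45, 45, 45, 45, 45], newtons=20)

```text
clock: 20.08
ee_pos: [0.5104, 0.1458, 0.0609]
tcp_rot: [[-0.92, -0.388, 0.056], [-0.388, 0.921, 0.02], [-0.06, -0.004, -0.998]]
wrist_force: [-0.3, 1.3, -0.9]
finger_gap: 0.0453
gripper_force: 0.0
```

```bash
python3 - <<'E'
from h import *
im,d,K,c=cap("wrist"); np.savez("w6.npz",im=im,d=d,K=K,c=c); save(im,"w6"); s=r.get_state(); print(s["ee_pos"],s["clock"])
P=cloud(d,K,c); Z=P[...,2]
m=(Z>.06)&(Z<.08)&(abs(P[...,0]-.55)<.13)&(abs(P[...,1]-.18)<.1)
m=cv2.morphologyEx(m.astype(np.uint8),cv2.MORPH_OPEN,np.ones((3,3)))>0
q=P[m]*1000; t=(q-1000*s["ee_pos"])@s["tcp_rot"]
for lo in range(-110,40,10):
    k=(t[:,0]>=lo)&(t[:,0]<lo+10); print(lo,k.sum(),np.percentile(t[k],[3,97],axis=0)[:,1:].T.round(1).tolist() if k.sum()>5 else '')
E
```

```text
[0.5116 0.1461 0.061 ] 20.125
-110 0 
-100 0 
-90 0 
-80 0 
-70 100 [[-7.5, 7.8], [-5.2, -3.8]]
-60 676 [[-9.2, 7.7], [-6.0, -4.1]]
-50 710 [[-9.0, 7.6], [-6.6, -4.6]]
-40 753 [[-9.2, 7.7], [-7.1, -5.3]]
-30 819 [[-9.1, 7.6], [-7.8, -5.9]]
-20 869 [[-9.3, 7.4], [-8.5, -6.4]]
-10 1533 [[-23.0, 22.0], [-15.9, -0.0]]
0 781 [[-35.8, 34.7], [-18.9, -2.7]]
10 749 [[-29.1, 28.1], [-19.3, -5.6]]
20 0 
30 0
```

View pics/w6.png

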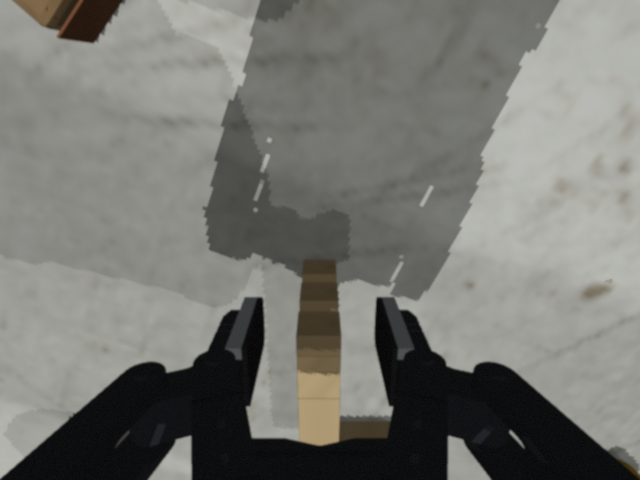

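The battlement end runs from (320,260) down to (320,373) in stepped shades, between the fingertips at (250,330) and (390,330). I need its extent in tool coordinates.

```bash
python3 - <<'E'
from h import *
z=np.load("w6.npz"); P=cloud(z["d"],z["K"],z["c"]); s=r.get_state()
for v in list(range(250,300,5))+list(range(300,440,10)):
    p=P[v,319]; print(v,(p*1000).round(1),((p-s["ee_pos"])@s["tcp_rot"]*1000).round(1))
E
```

```text
250 [509.9 144.3  -1. ] [ 6.  -0.7 61.8]
255 [512.3 145.3   0. ] [ 3.4 -0.7 60.8]
260 [514.  146.1   2.6] [ 1.4 -0.7 58.4]
265 [514.6 146.3   7.5] [ 0.5 -0.7 53.5]
270 [514.6 146.4  13.2] [ 0.  -0.7 47.9]
275 [515.1 146.6  17.7] [-0.8 -0.7 43.4]
280 [518.6 148.1  16.2] [-4.4 -0.7 45.1]
285 [514.4 146.4  29.5] [-0.8 -0.7 31.6]
290 [514.6 146.5  33.9] [-1.3 -0.7 27.2]
295 [514.4 146.4  38.9] [-1.3 -0.7 22.2]
300 [514.6 146.5  43. ] [-1.8 -0.7 18.1]
310 [514.2 146.4  51.7] [-2.  -0.7  9.4]
320 [513.9 146.3  59.7] [-2.1 -0.7  1.4]
330 [514.2 146.5  66.2] [-2.9 -0.7 -5. ]
340 [516.9 147.6  68.7] [-6.  -0.7 -7.4]
350 [521.  149.4  69.2] [-10.4  -0.7  -7.7]
360 [525.7 151.3  69.2] [-15.5  -0.7  -7.3]
370 [530.3 153.3  69.2] [-20.5  -0.7  -7. ]
380 [535.6 155.5  68.7] [-26.1  -0.7  -6.2]
390 [539.9 157.3  69.4] [-30.9  -0.7  -6.6]
400 [545.6 159.7  68.7] [-37.   -0.7  -5.5]
410 [551.4 162.1  68.1] [-43.2  -0.7  -4.5]
420 [555.2 163.7  69.6] [-47.5  -0.7  -5.8]
430 [560.9 166.1  69.4] [-53.6  -0.7  -5.2]
```

>>> move_arm([
  [2, -0.7, 0],
  [0, 0, 0],
  [0, 0, 0],
  [0, 0, 0],
  [0, 0, -30],
  [0, 0, -45],
  [0, 0, -45],
  [0, 0, -20],
  [0, 0, 0],
  [0, 0, 0],
], twist=[0, 0, 0, 0, 0, 0, 0, 0, 0, 0], grip=[5, 5, 5, 5, 5, 5, 5, 5, 5, 5], newtons=20)

```text
clock: 21.38
ee_pos: [0.5013, 0.1419, 0.1989]
tcp_rot: [[-0.92, -0.389, 0.055], [-0.388, 0.921, 0.019], [-0.058, -0.004, -0.998]]
wrist_force: [-0.1, 0.1, -0.6]
finger_gap: 0.0169
gripper_force: 19.8
```

```bash
python3 - <<'E'
from h import *
s=r.get_state(); print(s["ee_pos"],s["wrist_force"],s["finger_gap"],s["clock"])
im,d,K,c=cap("scene"); np.savez("s3.npz",im=im,d=d,K=K,c=c)
im2,d2,K2,c2=cap("side"); np.savez("sd3.npz",im=im2,d=d2,K=K2,c=c2)
a=cv2.resize(im[130:330,200:440],None,fx=1.66,fy=1.66); b=cv2.resize(im2[130:330,200:440],None,fx=1.66,fy=1.66)
save(np.hstack([a,b]),"m2")
E
```

```text
[0.5013 0.1419 0.1989] [-0.1094  0.0878 -0.6138] 0.016923594322954795 21.375
```

View pics/m2.png

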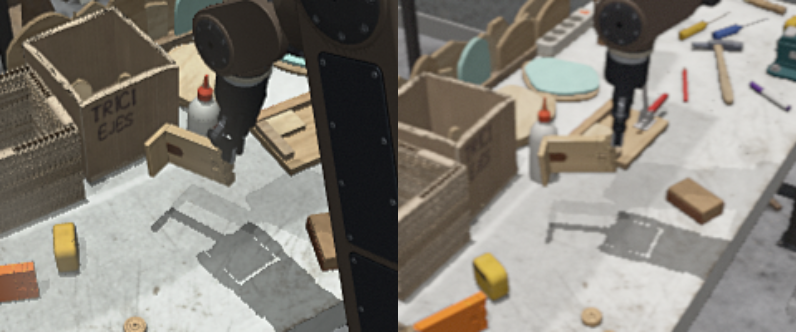

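The castle is still nearly horizontal, held by the fingertips. Next I'll push the foot's underside against the end of the jig fence, which is fixed and well below the grip, to force the rotation. First I'll measure its current droop.

```bash
python3 - <<'E'
from h import *
im,d,K,c=cap("wrist"); P=cloud(d,K,c); s=r.get_state(); print(s["ee_pos"],s["tcp_rot"],s["joints"])
for v in range(280,440,12):
    p=P[v,319]; print(v,(p*1000).round(1),((p-s["ee_pos"])@s["tcp_rot"]*1000).round(1))
E
```

```text
[0.5015 0.1419 0.1988] [[-0.9198 -0.3886  0.0547]
 [-0.3882  0.9214  0.0193]
 [-0.0579 -0.0035 -0.9983]] [ 0.1434  0.3642  1.8847  0.0152  0.8358 -1.8366]
280 [502.1 141.1 168.8] [ 1.4 -0.9 30. ]
292 [503.1 141.6 178.3] [-0.2 -0.9 20.6]
304 [506.7 143.1 182.2] [-4.4 -0.9 16.9]
316 [504.9 142.4 194.8] [-3.1 -0.8  4.3]
328 [505.7 142.8 202.1] [-4.4 -0.8 -3. ]
340 [508.  143.8 206.5] [-7.2 -0.8 -7.2]
352 [513.2 146.  206.8] [-12.9  -0.8  -7.2]
364 [518.8 148.3 206.8] [-18.9  -0.8  -6.9]
376 [525.5 151.1 205.5] [-26.1  -0.8  -5.2]
388 [532.3 154.  204.5] [-33.5  -0.9  -3.7]
400 [539.6 157.1 203.3] [-41.2  -0.9  -2.1]
412 [546.9 160.1 202.4] [-49.1  -0.9  -0.7]
424 [554.1 163.1 201.8] [-56.8  -0.9   0.3]
436 [562.5 166.7 200.4] [-65.9  -0.9   2.2]
```

It has already drooped 7° from the lift's acceleration, so a few quick bounces may be enough to swing it down.

>>> move_arm([
  [0, 0, -55],
  [0, 0, 55],
  [0, 0, -55],
  [0, 0, 55],
  [0, 0, -55],
  [0, 0, 55],
  [0, 0, -55],
  [0, 0, 55],
  [0, 0, -55],
  [0, 0, 55],
  [0, 0, -30],
  [0, 0, 0],
], twist=[0, 0, 0, 0, 0, 0, 0, 0, 0, 0, 0, 0], grip=[5, 5, 5, 5, 5, 5, 5, 5, 5, 5, 5, 5])

```text
clock: 23.02
ee_pos: [0.5007, 0.1415, 0.2303]
tcp_rot: [[-0.92, -0.389, 0.058], [-0.388, 0.921, 0.02], [-0.061, -0.004, -0.998]]
wrist_force: [0.4, 0.5, -0.8]
finger_gap: 0.0171
gripper_force: 21.0
```

```bash
python3 - <<'E'
from h import *
im,d,K,c=cap("wrist"); P=cloud(d,K,c); s=r.get_state(); print(s["ee_pos"],s["tcp_rot"],s["joints"],s["wrist_force"])
for v in range(250,440,10):
    p=P[v,319]; print(v,(p*1000).round(1),((p-s["ee_pos"])@s["tcp_rot"]*1000).round(1))
E
```

```text
[0.5003 0.1414 0.2298] [[-0.9196 -0.3887  0.0575]
 [-0.3882  0.9214  0.0197]
 [-0.0606 -0.0042 -0.9982]] [ 0.1427  0.3228  1.8513  0.0144  0.9078 -1.8359] [ 0.6993  0.1928 -0.839 ]
250 [479.8 131.6 217.2] [23.4 -1.  11.2]
260 [483.7 133.2 218.2] [19.2 -1.  10.4]
270 [486.  134.2 222.4] [16.4 -1.   6.4]
280 [494.1 137.6 215. ] [ 8.1 -1.  14.3]
290 [497.5 139.  217.3] [ 4.3 -1.  12.3]
300 [496.1 138.5 227.8] [ 5.1 -1.   1.6]
310 [499.3 139.9 230. ] [ 1.6 -1.  -0.3]
320 [501.7 140.9 233.2] [-1.2 -1.  -3.4]
330 [504.9 142.3 235.1] [-4.8 -1.  -5. ]
340 [674.8 212.5  -0.3] [-174.1   -1.3  241.1]
350 [687.2 217.8   0.2] [-187.5   -1.3  241.4]
360 [700.8 223.5  -0.4] [-202.3   -1.3  242.9]
370 [714.9 229.5  -1.2] [-217.5   -1.3  244.6]
380 [728.4 235.1  -0.8] [-232.1   -1.3  245.1]
390 [743.2 241.4  -1.5] [-248.1   -1.3  246.7]
400 [746.6 242.9  10.5] [-252.6   -1.3  235. ]
410 [745.9 242.7  26.2] [-252.8   -1.3  219.3]
420 [747.  243.2  39.2] [-254.8   -1.3  206.5]
430 [746.5 243.1  52.9] [-255.1   -1.3  192.7]
```

The bounces rotated it about 54°. A few more.

>>> move_arm([
  [0, 0, -25],
  [0, 0, 55],
  [0, 0, -55],
  [0, 0, 55],
  [0, 0, -55],
  [0, 0, 55],
  [0, 0, -55],
  [0, 0, 55],
  [0, 0, -55],
  [0, 0, 0],
  [0, 0, 0],
], twist=[0, 0, 0, 0, 0, 0, 0, 0, 0, 0, 0], grip=[5, 5, 5, 5, 5, 5, 5, 5, 5, 5, 5])

```text
clock: 24.45
ee_pos: [0.4984, 0.1408, 0.2546]
tcp_rot: [[-0.92, -0.389, 0.057], [-0.388, 0.921, 0.02], [-0.06, -0.004, -0.998]]
wrist_force: [-0.1, 0.8, -2.4]
finger_gap: 0.0169
gripper_force: 21.0
```

```bash
python3 - <<'E'
from h import *
im,d,K,c=cap("wrist"); P=cloud(d,K,c); s=r.get_state(); print(s["ee_pos"],s["clock"])
for v in range(220,345,8):
    p=P[v,319]; print(v,(p*1000).round(1),((p-s["ee_pos"])@s["tcp_rot"]*1000).round(1))
im,d,K,c=cap("side"); np.savez("sd4.npz",im=im,d=d,K=K,c=c); P=cloud(d,K,c)
im2=im; hs=cv2.cvtColor(im,cv2.COLOR_RGB2HSV)
e=s["ee_pos"]; m=(np.linalg.norm(P[...,:2]-e[:2],axis=-1)<.11)&(P[...,2]<e[2]-.02)&(P[...,2]>.03)
q=P[m]; print(m.sum(),q.min(0),q.max(0))
E
```

```text
[0.4982 0.1408 0.2544] 24.5
220 [471.  128.2 224.2] [31.7 -0.9 28.4]
228 [474.2 129.5 225.2] [28.2 -0.9 27.5]
236 [473.3 129.2 237.2] [28.5 -0.9 15.5]
244 [476.1 130.4 238.6] [25.3 -0.9 14.3]
252 [478.4 131.4 241.3] [22.7 -0.9 11.7]
260 [481.4 132.7 242.2] [19.3 -0.9 11. ]
268 [483.1 133.4 246.1] [17.3 -0.9  7.2]
276 [487.7 135.3 243.8] [12.5 -0.9  9.9]
284 [493.4 137.7 239.6] [ 6.6 -0.9 14.4]
292 [495.8 138.7 242. ] [ 3.8 -0.9 12.2]
300 [493.8 137.9 252.1] [ 5.3 -0.9  2. ]
308 [496.2 138.9 254.1] [ 2.7 -0.9  0.1]
316 [498.6 140.  255.9] [-0.1 -0.9 -1.5]
324 [500.4 140.7 258.6] [-2.2 -0.9 -4.1]
332 [503.3 142.  259.5] [-5.4 -0.9 -4.8]
340 [689.6 219.1  -1. ] [-191.1   -1.2  267.3]
1034 [0.451  0.1158 0.1183] [0.5778 0.2246 0.2343]
```

>>> move_arm([
  [0, 0, 40],
  [0, 0, 40],
  [0, 0, 25],
  [0, 0, 10],
  [0, 0, 3],
  [0, 0, 0],
], twist=[0, 0, 0, 0, 0, 0], grip=[5, 5, 5, 5, 5, 5])

```text
clock: 25.3
ee_pos: [0.5064, 0.143, 0.1386]
tcp_rot: [[-0.919, -0.389, 0.06], [-0.388, 0.921, 0.02], [-0.063, -0.005, -0.998]]
wrist_force: [-1.1, -2.3, 8.0]
finger_gap: 0.0167
gripper_force: 22.2
```

>>> move_arm([
  [-10.6, 0, 0],
  [-10.7, 0, 0.1],
  [-10.6, 0, 1.7],
  [-10.6, 0, 1.7],
  [-10.2, 0, 3.3],
  [-10.3, 0, 3.3],
  [-9.6, 0, 4.7],
  [-9.6, 0, 4.8],
  [0, 0, 0],
], twist=[0, 0, 0, 0, 0, 0, 0, 0, 0], grip=[5, 5, 5, 5, 5, 5, 5, 5, 5])

```text
clock: 26.42
ee_pos: [0.5845, 0.1756, 0.1245]
tcp_rot: [[-0.919, -0.389, 0.063], [-0.388, 0.921, 0.02], [-0.066, -0.006, -0.998]]
wrist_force: [3.8, -2.2, 8.8]
finger_gap: 0.0168
gripper_force: 28.4
```

```bash
python3 - <<'E'
from h import *
im,d,K,c=cap("wrist"); np.savez("w7.npz",im=im,d=d,K=K,c=c); save(im,"w7"); P=cloud(d,K,c); s=r.get_state(); print(s["ee_pos"],s["clock"],s["wrist_force"])
for v in range(180,345,10):
    p=P[v,319]; print(v,(p*1000).round(1),((p-s["ee_pos"])@s["tcp_rot"]*1000).round(1))
E
```

```text
[0.5843 0.1756 0.1246] 26.475 [ 3.3776 -2.0057  8.5101]
180 [531.6 152.4 130. ] [57.1 -0.9 -9.2]
190 [534.7 153.7 130.3] [53.7 -0.9 -9.2]
200 [538.1 155.1 130. ] [50.  -0.9 -8.7]
210 [541.7 156.6 129.5] [46.2 -0.9 -7.9]
220 [548.4 159.4 120.1] [39.6 -0.9  1.9]
230 [550.7 160.4 124.1] [36.8 -0.9 -1.9]
240 [552.3 161.1 129.3] [34.7 -0.9 -7. ]
250 [555.6 162.5 130.4] [31.1 -0.9 -7.8]
260 [559.3 164.1 130.3] [27.  -0.9 -7.5]
270 [563.2 165.7 130.2] [22.8 -0.9 -7.1]
280 [572.2 169.4 120.4] [13.8 -0.9  3.3]
290 [574.5 170.4 124.1] [11.  -0.9 -0.2]
300 [575.6 170.9 129.6] [ 9.5 -0.9 -5.7]
310 [579.4 172.6 130.2] [ 5.2 -0.9 -5.9]
320 [583.2 174.2 130.9] [ 1.1 -0.9 -6.4]
330 [587.2 175.8 131.6] [-3.2 -0.9 -6.8]
340 [685.6 216.4  -0.9] [-100.8   -1.1  132.4]
```

Upright: the merlon tops are level at z 130 mm. Now I'll re-grip mid-wall.

>>> move_arm([
  [0, 0, 0],
  [0, 0, 0],
  [0, 0, 0],
  [10, -0.9, 0],
  [20, 0, 0],
  [0, 0, 25],
  [0, 0, 24],
  [0, 0, 5],
  [0, 0, 0],
  [0, 0, 0],
  [0, 0, 0],
  [0, 0, 0],
], twist=[0, 0, 0, 0, 0, 0, 0, 0, 0, 0, 0, 0], grip=[45, 45, 45, 45, 45, 45, 45, 45, 5, 5, 5, 5], newtons=45)

```text
clock: 27.98
ee_pos: [0.5582, 0.1641, 0.0675]
tcp_rot: [[-0.92, -0.389, 0.058], [-0.388, 0.921, 0.02], [-0.061, -0.004, -0.998]]
wrist_force: [-0.5, -1.6, 4.8]
finger_gap: 0.0174
gripper_force: 44.1
```

Now I'll lift and twist +204.8°.

>>> move_arm([
  [0, 0, -25],
  [0, 0, -25],
  [0, 0, 0],
  [0, 0, 0],
  [0, 0, 0],
  [0, 0, 0],
  [0, 0, 0],
  [0, 0, 0],
  [0, 0, 0],
  [0, 0, 0],
  [0, 0, 0],
  [0, 0, 0],
  [0, 0, 0],
  [0, 0, 0],
  [0, 0, 0],
  [0, 0, 0],
  [0, 0, 0],
  [0, 0, 0],
  [0, 0, 0],
  [0, 0, 0],
], twist=[0, 0, 10.5, 10.5, 10.5, 10.5, 10.5, 10.5, 10.5, 10.5, 10.5, 10.5, 10.5, 10.5, 10.5, 10.5, 10.5, 10.5, 10.5, 10.5], grip=[5, 5, 5, 5, 5, 5, 5, 5, 5, 5, 5, 5, 5, 5, 5, 5, 5, 5, 5, 5])

```text
clock: 30.48
ee_pos: [0.5549, 0.1631, 0.1167]
tcp_rot: [[0.971, 0.234, 0.057], [0.233, -0.972, 0.02], [0.06, -0.006, -0.998]]
wrist_force: [-0.3, 0.8, -0.9]
finger_gap: 0.0175
gripper_force: 43.5
```

>>> move_arm([
  [0, 0, 0],
  [0, 0, 0],
  [0, 0, 0],
], twist=[10, 5.8, 0], grip=[5, 5, 5])

```text
clock: 30.85
ee_pos: [0.555, 0.1631, 0.1168]
tcp_rot: [[0.998, -0.032, 0.057], [-0.033, -0.999, 0.02], [0.056, -0.021, -0.998]]
wrist_force: [-1.0, 1.0, -1.4]
finger_gap: 0.0173
gripper_force: 43.5
```

```bash
python3 - <<'E'
from h import *
im,d,K,c=cap("wrist"); np.savez("w8.npz",im=im,d=d,K=K,c=c); P=cloud(d,K,c); s=r.get_state(); print(s["ee_pos"],s["clock"],s["wrist_force"],s["joints"]); print(s["tcp_rot"])
for v in list(range(180,345,8)):
    p=P[v,319]; print(v,((p-s["ee_pos"])*1000).round(1))
E
```

```text
[0.555  0.1631 0.1168] 30.9 [ 0.8977 -0.0593 -1.8633] [0.1672 0.5476 1.8284 0.0152 0.7064 1.7579]
[[ 0.9979 -0.0305  0.0568]
 [-0.0317 -0.9993  0.0196]
 [ 0.0561 -0.0214 -0.9982]]
180 [  40.     0.7 -117.4]
188 [  34.5    0.9 -118.3]
196 [ 39.9  -0.7 -55.2]
204 [ 38.2  -0.9 -42.1]
212 [ 36.9  -1.2 -29.5]
220 [ 35.7  -1.3 -19. ]
228 [34.4 -1.5 -9.8]
236 [33.2 -1.6 -1.9]
244 [32.8 -1.8  7.6]
252 [31.6 -1.9 13.2]
260 [31.1 -2.1 20.7]
268 [30.  -2.1 25.3]
276 [29.7 -2.3 31.8]
284 [28.7 -2.3 35.9]
292 [28.4 -2.4 41.2]
300 [28.  -2.5 45.7]
308 [27.5 -2.6 49.7]
316 [27.3 -2.7 53.9]
324 [26.4 -2.7 56.5]
332 [26.3 -2.8 60.3]
340 [26.2 -2.8 63.9]
```

After the half turn the castle leans 6.7° because the tool is tilted. I'll set it down here, release, and re-grip so that it hangs true.

>>> move_arm([
  [0, 0, 25],
  [0, 0, 16],
  [0, 0, 6],
  [0, 0, 0],
  [0, 0, 0],
  [0, 0, 0],
  [0, 0, 0],
  [0, 0, 0],
  [0, 0, 0],
  [0, 0, 0],
  [0, 0, 0],
], twist=[0, 0, 0, 0, 0, 0, 0, 0, 0, 0, 0], grip=[5, 5, 5, 30, 30, 30, 30, 5, 5, 5, 5], newtons=40)

```text
clock: 32.28
ee_pos: [0.5577, 0.164, 0.0698]
tcp_rot: [[0.998, -0.033, 0.057], [-0.034, -0.999, 0.02], [0.056, -0.022, -0.998]]
wrist_force: [-0.1, 1.2, -0.3]
finger_gap: 0.0173
gripper_force: 42.5
```

```bash
python3 - <<'E'
from h import *
im,d,K,c=cap("wrist"); np.savez("w9.npz",im=im,d=d,K=K,c=c); P=cloud(d,K,c); s=r.get_state(); print(s["ee_pos"],s["clock"],s["wrist_force"],s["finger_gap"]); print(s["tcp_rot"])
for v in list(range(188,345,8)):
    p=P[v,319]; print(v,((p-s["ee_pos"])*1000).round(1))
# edges of end face: columns
Q=(P-s["ee_pos"])*1000
m=(Q[...,2]>-50)&(Q[...,2]<20)&(abs(Q[...,0]-36)<8)&(abs(Q[...,1])<40); q=Q[m]; print(m.sum(),np.percentile(q,[2,50,98],axis=0))
m=(abs(Q[...,2]-(.130-s["ee_pos"][2])*1000)<4)&(abs(Q[...,0])<45)&(abs(Q[...,1])<8); q=Q[m]; print(m.sum(),np.percentile(q,[1,50,99],axis=0))
E
```

```text
[0.5577 0.164  0.0698] 32.325 [ 0.2681  0.6818 -0.7019] 0.01729647279206622
[[ 0.9978 -0.0329  0.0567]
 [-0.0341 -0.9992  0.0196]
 [ 0.0561 -0.0215 -0.9982]]
188 [ 41.6  -0.5 -70.9]
196 [ 40.6  -0.9 -51.2]
204 [ 40.6  -1.3 -29.8]
212 [ 40.5  -1.7 -12.9]
220 [40.5 -2.   1.8]
228 [40.4 -2.3 13.6]
236 [40.4 -2.5 23.8]
244 [40.5 -2.7 33. ]
252 [40.2 -2.9 40.1]
260 [40.7 -3.  48.4]
268 [40.5 -3.2 54. ]
276 [40.4 -3.3 59. ]
284 [38.8 -3.2 60.2]
292 [37.3 -3.2 61.3]
300 [34.9 -3.1 60.6]
308 [32.8 -3.  60.6]
316 [30.8 -3.  60.8]
324 [28.3 -2.9 60.1]
332 [26.4 -2.8 60.5]
340 [24.5 -2.8 60.9]
1594 [[ 40.0713 -10.5468 -47.8576]
 [ 40.5125  -2.0265  -4.2607]
 [ 40.9328   6.5838  19.0215]]
8238 [[-2.9618 -7.8723 56.6058]
 [23.5095 -0.8449 60.5201]
 [40.7798  6.6708 61.9445]]
```

>>> move_arm([
  [0, 0, -28],
  [0, 0, -27],
  [0, 39.9, -0.4],
  [0, 39.9, -0.4],
  [0, 39.9, -0.4],
  [0, 39.9, -0.4],
  [0, 39.9, -0.4],
  [0, 39.9, -0.5],
  [24, 0, 0],
  [25, 0, 0],
  [0, 0, 0],
  [0, 0, 0],
], twist=[0, 0, 0, 0, 0, 0, 0, 0, 0, 0, 0, 0], grip=[5, 5, 5, 5, 5, 5, 5, 5, 5, 5, 5, 5])

```text
clock: 33.83
ee_pos: [0.5948, -0.0778, 0.1245]
tcp_rot: [[0.998, -0.033, 0.056], [-0.034, -0.999, 0.02], [0.055, -0.022, -0.998]]
wrist_force: [0.5, 0.6, -0.9]
finger_gap: 0.0176
gripper_force: 42.5
```

```bash
python3 - <<'E'
from h import *
im,d,K,c=cap("wrist"); np.savez("w10.npz",im=im,d=d,K=K,c=c); save(im,"w10"); P=cloud(d,K,c); s=r.get_state(); print(s["ee_pos"],s["clock"],s["joints"]); print(s["tcp_rot"])
Q=(P-s["ee_pos"])*1000
m=(Q[...,2]>-50)&(Q[...,2]<20)&(abs(Q[...,0]-38)<10)&(abs(Q[...,1])<30); q=Q[m]; print("face",m.sum(),np.percentile(q,[2,50,98],axis=0))
E
```

```text
[ 0.5947 -0.0778  0.1246] 33.875 [-0.2544  0.5633  1.7641  0.0481  0.7656  1.3159]
[[ 0.9979 -0.0327  0.0559]
 [-0.0338 -0.9992  0.0199]
 [ 0.0552 -0.0217 -0.9982]]
face 1604 [[ 40.138  -10.5453 -47.616 ]
 [ 40.5971  -1.9773  -4.2964]
 [ 41.0002   6.6139  19.1738]]
```

View pics/w10.png

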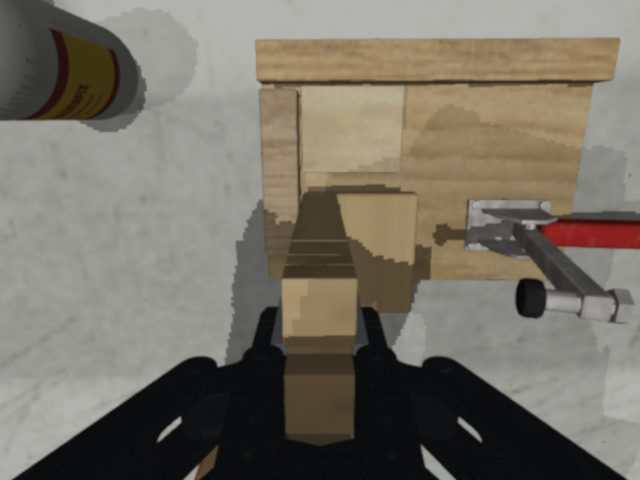

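The view shows the castle upright over the jig place: foot edge at (305–417,193), block near face at v≈188, fence inner edge at u≈300, and the clamp pad at (530,298), clear to the right. I'll measure the gaps with this same camera.

```bash
python3 - <<'E'
from h import *
z=np.load("w10.npz"); P=cloud(z["d"],z["K"],z["c"])*1000; s=r.get_state(); T=s["ee_pos"]*1000
a=-.033; J=np.array([[np.cos(a),-np.sin(a),0],[np.sin(a),np.cos(a),0],[0,0,1]]) # cols jig axes
Q=(P-T)@J   # jig-aligned, rel TCP
V,U=np.mgrid[:480,:640]; Zw=P[...,2]
def pr(n,m): q=Q[m]; print(n,m.sum(),np.percentile(q,[1,3,50,97,99],axis=0).round(1).tolist())
pr("foot top",(U>345)&(U<420)&(V>190)&(V<315)&(Zw>55)&(Zw<75))
pr("block top",(U>305)&(U<400)&(V>80)&(V<185)&(Zw>26)&(Zw<32))
pr("fence top",(U>255)&(U<305)&(V>88)&(V<205)&(Zw>30.5)&(Zw<38))
pr("face",(Q[...,2]>-45)&(Q[...,2]<20)&(abs(Q[...,0]-38)<10)&(abs(Q[...,1])<30))
pr("board",(U>410)&(U<460)&(V>100)&(V<190)&(Zw>10)&(Zw<25))
E
```

```text
foot top 7587 [[-27.1, -51.9, -64.9], [-24.5, -51.1, -62.1], [12.5, -34.9, -60.3], [40.2, -16.1, -59.0], [40.6, -14.4, -58.7]]
block top 8256 [[47.8, -45.8, -96.8], [49.0, -44.5, -96.4], [73.7, -18.4, -95.1], [96.5, 7.9, -93.8], [99.6, 9.0, -93.4]]
fence top 4305 [[29.1, 14.1, -93.1], [30.5, 14.4, -92.6], [64.0, 24.7, -91.2], [93.6, 35.2, -89.9], [94.7, 35.7, -89.7]]
face 1545 [[40.3, -9.5, -43.7], [40.4, -9.0, -41.5], [40.6, -0.7, -3.2], [40.9, 7.7, 18.9], [41.0, 8.2, 19.7]]
board 4342 [[35.8, -87.0, -109.0], [37.0, -85.7, -108.6], [63.3, -71.0, -107.3], [88.3, -56.5, -106.0], [89.4, -55.5, -105.7]]
```

>>> move_arm([
  [-2, 0, 16],
  [0, 0, 14],
  [0, 0, 5],
  [0, 0, 1],
  [0, 0, 0],
], twist=[0, 0, 0, 0, 0], grip=[5, 5, 5, 5, 5])

```text
clock: 34.5
ee_pos: [0.5957, -0.0773, 0.0889]
tcp_rot: [[0.998, -0.033, 0.057], [-0.034, -0.999, 0.02], [0.056, -0.021, -0.998]]
wrist_force: [-0.5, -1.1, -1.5]
finger_gap: 0.0176
gripper_force: 42.6
```

>>> move_arm([
  [2.5, 0, 0.5],
  [2.5, 0, 0.5],
  [0, 0, 0],
  [0, 0, 0],
], twist=[0, 0, 0, 0], grip=[5, 5, 5, 5])

```text
clock: 35.0
ee_pos: [0.6006, -0.0774, 0.0881]
tcp_rot: [[0.998, -0.033, 0.057], [-0.034, -0.999, 0.02], [0.056, -0.021, -0.998]]
wrist_force: [-0.1, -0.3, -0.5]
finger_gap: 0.0176
gripper_force: 42.6
```

>>> move_arm([
  [0, -2, 0],
  [0, -2, 0],
  [0, 0, 0],
], twist=[0, 0, 0], grip=[5, 5, 5])

```text
clock: 35.38
ee_pos: [0.6007, -0.0734, 0.0882]
tcp_rot: [[0.998, -0.033, 0.057], [-0.034, -0.999, 0.019], [0.056, -0.021, -0.998]]
wrist_force: [-0.9, -2.3, -1.4]
finger_gap: 0.0173
gripper_force: 42.6
```

Nearly there. Small steps until contact shows.

>>> move_arm([
  [1, 0, 0.3],
  [1, 0, 0.3],
  [0, 0, 0],
], twist=[0, 0, 0], grip=[5, 5, 5])

```text
clock: 35.75
ee_pos: [0.6021, -0.0734, 0.0877]
tcp_rot: [[0.998, -0.033, 0.055], [-0.034, -0.999, 0.02], [0.055, -0.022, -0.998]]
wrist_force: [-4.8, -1.3, 4.2]
finger_gap: 0.0174
gripper_force: 43.4
```

>>> move_arm([
  [0, -1, 0],
  [0, -1, 0],
  [0, 0, 0],
], twist=[0, 0, 0], grip=[5, 5, 5])

```text
clock: 36.12
ee_pos: [0.6023, -0.0727, 0.0878]
tcp_rot: [[0.998, -0.033, 0.056], [-0.034, -0.999, 0.018], [0.055, -0.02, -0.998]]
wrist_force: [-6.5, -10.0, 3.8]
finger_gap: 0.0175
gripper_force: 43.6
```

>>> move_arm([
  [1, -0.5, 0.8],
  [0, 0, 0],
  [0, 0, 0],
  [0, 0, 0],
  [0, 0, 0],
  [0, 0, -25],
  [0, 0, -50],
  [0, 0, -30],
  [0, 0, 0],
  [0, 0, 0],
], twist=[0, 0, 0, 0, 0, 0, 0, 0, 0, 0], grip=[5, 5, 30, 45, 45, 45, 45, 45, 45, 45])

```text
clock: 37.38
ee_pos: [0.5976, -0.0728, 0.1911]
tcp_rot: [[0.998, -0.033, 0.056], [-0.034, -0.999, 0.02], [0.055, -0.022, -0.998]]
wrist_force: [-0.1, -1.0, -0.8]
finger_gap: 0.0451
gripper_force: 0.0
```

```bash
cat > gaps.py <<'E'
from h import *
im,d,K,c=cap("wrist"); save(im,"w11"); P=cloud(d,K,c)*1000; s=r.get_state(); T=np.array([639.8,-142.5,0])
print(s["ee_pos"],s["clock"],s["joints"])
a=-.033; J=np.array([[np.cos(a),-np.sin(a),0],[np.sin(a),np.cos(a),0],[0,0,1]])
Q=(P-T)@J; X,Y,Z=Q[...,0],Q[...,1],Q[...,2]
def pr(n,m): q=Q[m]; print(n,m.sum(),np.percentile(q,[1,3,50,97,99],axis=0).round(1).tolist() if m.sum()>20 else '')
pr("foot top",(X>-85)&(X<15)&(Y>5)&(Y<52)&(abs(Z-27.5)<1.8)&(X<-3))
pr("block top",(X>-6)&(X<60)&(Y>5)&(Y<76)&(abs(Z-29.5)<2.5))
pr("fence top",(X>-60)&(X<60)&(Y>70)&(Y<110)&(Z>31)&(Z<37))
pr("wall +x face",(X>-10)&(X<10)&(Y>50)&(Y<85)&(Z>45)&(Z<105))
pr("merlon top",(X>-80)&(X<10)&(Y>50)&(Y<85)&(abs(Z-148)<4))
for lo in (50,70,90,110,130):
    m=(X>-10)&(X<10)&(Y>50)&(Y<85)&(Z>lo)&(Z<lo+15)
    if m.sum()>20: print(lo,np.median(X[m]).round(1),np.percentile(Y[m],[2,98]).round(1))
m=(X>-10)&(X<10)&(Y>52)&(Y<82)&(Z>50)&(Z<140)
A=np.c_[Y[m],Z[m],np.ones(m.sum())]; print("face fit x=aY+bZ+c",np.linalg.lstsq(A,X[m],rcond=None)[0])
E
python3 gaps.py
```

```text
[ 0.5975 -0.0728  0.1907] 37.425 [-0.245   0.4835  1.6975  0.0416  0.9123  1.3346]
foot top 3541 [[-68.5, 15.9, 25.8], [-66.7, 16.7, 26.0], [-34.8, 33.7, 27.2], [-5.2, 50.8, 28.5], [-3.7, 51.6, 28.8]]
block top 5767 [[-5.1, 15.8, 27.2], [-2.1, 17.1, 27.6], [25.9, 44.9, 29.4], [50.3, 73.5, 30.8], [52.5, 74.9, 31.4]]
fence top 3680 [[-49.7, 71.8, 31.6], [-46.6, 76.2, 32.0], [14.2, 89.1, 33.4], [58.3, 98.5, 34.8], [59.6, 99.0, 35.1]]
wall +x face 287 [[-0.0, 59.5, 49.1], [0.0, 59.9, 49.7], [0.2, 68.0, 80.2], [0.3, 76.5, 104.5], [0.4, 76.8, 104.8]]
merlon top 3662 [[-69.1, 59.5, 144.6], [-67.9, 59.8, 145.7], [-32.8, 68.1, 147.2], [-0.8, 76.6, 148.4], [0.0, 77.1, 148.6]]
50 0.2 [59.9 76.7]
70 0.2 [59.7 76.6]
90 0.2 [59.5 76.7]
110 0.1 [59.7 76.7]
130 0.1 [59.7 76.7]
face fit x=aY+bZ+c [ 0.0002 -0.001   0.2571]
```

Castle seated: +x face at jig x 0.2, back at y 76.9, vertical, no yaw. Now to the lever.

>>> move_arm([
  [0, 0, -14],
  [0.4, 41.1, 0],
  [0.4, 41.1, 0],
  [0.4, 41.1, 0],
  [0.4, 41.1, 0],
  [0.4, 41.1, 0],
  [0, 0, 0],
  [0, 0, 0],
  [0, 0, 0],
  [0, 0, 0],
  [0, 0, 0],
  [0, 0, 0],
  [0, 0, 0],
  [0, 0, 0],
  [0, 0, 0],
], twist=[0, 0, 0, 0, 0, 0, 10.6, 10.6, 10.6, 10.6, 10.6, 10.6, 10.6, 10.6, 0], grip=[45, 45, 45, 45, 45, 45, 45, 45, 45, 45, 45, 45, 45, 45, 45], newtons=30)

```text
clock: 39.3
ee_pos: [0.5924, -0.2787, 0.2016]
tcp_rot: [[0.059, -0.997, 0.057], [-0.998, -0.058, 0.02], [-0.016, -0.058, -0.998]]
wrist_force: [-0.1, -0.0, -0.0]
finger_gap: 0.0451
gripper_force: 0.0
```

```bash
python3 - <<'E'
from h import *
im,d,K,c=cap("wrist"); P=cloud(d,K,c); s=r.get_state(); print(s["ee_pos"],s["clock"],s["joints"]); print(s["tcp_rot"])
hs=cv2.cvtColor(im,cv2.COLOR_RGB2HSV)
m=((hs[...,0]<8)|(hs[...,0]>172))&(hs[...,1]>130)&(P[...,2]>.02)&(P[...,2]<.1)&(abs(P[...,0]-.6)<.03)&(P[...,1]<-.18)
q=P[m]; o=np.argsort(q[:,1]); n=len(q); print(n,[np.median(q[o[int(a*n):int(b*n)]],0) for a,b in((0,.1),(.3,.5),(.8,1))],np.percentile(q,[2,98],axis=0))
for g in ([.601,-.275,.040],):
    t=np.array(g)+.019*s["tcp_rot"][:,2]; print(t,1000*s["tcp_rot"].T@(t-s["ee_pos"]))
E
```

```text
[ 0.5924 -0.2787  0.2016] 39.35 [-0.5589  0.5469  1.5439  0.0552  1.0139  2.4929]
[[ 0.0618 -0.9965  0.0567]
 [-0.998  -0.0608  0.0198]
 [-0.0163 -0.0578 -0.9982]]
1781 [array([ 0.6004, -0.2986,  0.0479]), array([ 0.601 , -0.271 ,  0.0487]), array([ 0.6023, -0.2241,  0.0441])] [[ 0.5941 -0.3007  0.0417]
 [ 0.6082 -0.2152  0.0501]]
[ 0.6021 -0.2746  0.021 ] [ -0.516    0.5134 180.8284]
```

>>> move_arm([
  [0, 0.3, 45],
  [0, 0, 45],
  [0, 0, 45],
  [-0.5, 0.2, 35],
  [0, 0, 10],
  [0, 0, 0],
  [0, 0, 0],
  [0, 0, 0],
  [0, 0, 0],
], twist=[0, 0, 0, 0, 0, 0, 0, 0, 0], grip=[45, 45, 45, 45, 45, 5, 5, 5, 5], newtons=30)

```text
clock: 40.48
ee_pos: [0.6016, -0.2751, 0.0233]
tcp_rot: [[0.057, -0.997, 0.057], [-0.998, -0.056, 0.019], [-0.016, -0.058, -0.998]]
wrist_force: [-4.3, -1.8, -0.3]
finger_gap: 0.0152
gripper_force: 28.9
```

>>> move_arm([
  [-0.2, -0.4, -7.6],
  [-0.2, -0.5, -7.6],
  [-1.7, -0.6, -7.5],
  [-1.7, -0.6, -7.4],
  [-3.1, -0.7, -6.9],
  [-3.2, -0.7, -6.9],
  [-4.4, -0.8, -6.2],
  [-4.4, -0.8, -6.2],
  [-5.6, -0.8, -5.2],
  [-5.6, -0.8, -5.2],
  [-6.5, -0.8, -4],
  [-6.5, -0.8, -4],
  [0, 0, 0],
], twist=[0, 0, 0, 0, 0, 0, 0, 0, 0, 0, 0, 0, 0], grip=[5, 5, 5, 5, 5, 5, 5, 5, 5, 5, 5, 5, 5])

```text
clock: 42.1
ee_pos: [0.6025, -0.2321, 0.098]
tcp_rot: [[0.06, -0.997, 0.054], [-0.998, -0.059, 0.02], [-0.017, -0.055, -0.998]]
wrist_force: [-5.4, -1.5, -4.4]
finger_gap: 0.015
gripper_force: 36.8
```

>>> move_arm([
  [-7.1, -0.8, -2.6],
  [-3, -0.3, -0.9],
  [0, 0, 0],
], twist=[0, 0, 0], grip=[5, 5, 5])

```text
clock: 42.48
ee_pos: [0.6027, -0.223, 0.1019]
tcp_rot: [[0.06, -0.997, 0.055], [-0.998, -0.059, 0.019], [-0.015, -0.056, -0.998]]
wrist_force: [-7.3, -6.9, -3.9]
finger_gap: 0.015
gripper_force: 43.5
```

>>> move_arm([
  [-2, -0.2, -0.4],
  [0, 0, 0],
], twist=[0, 0], grip=[5, 5])

```text
clock: 42.72
ee_pos: [0.6028, -0.2212, 0.1025]
tcp_rot: [[0.06, -0.997, 0.055], [-0.998, -0.059, 0.018], [-0.015, -0.056, -0.998]]
wrist_force: [-8.2, -5.5, -2.0]
finger_gap: 0.0147
gripper_force: 45.0
```

>>> move_arm([
  [-2, -0.2, -0.4],
  [0, 0, 0],
], twist=[0, 0], grip=[5, 5])

```text
clock: 42.98
ee_pos: [0.6028, -0.2202, 0.1028]
tcp_rot: [[0.059, -0.997, 0.055], [-0.998, -0.059, 0.017], [-0.014, -0.056, -0.998]]
wrist_force: [-8.3, -12.2, -5.0]
finger_gap: 0.0148
gripper_force: 45.6
```

>>> move_arm([
  [-1.5, -0.2, -0.3],
  [0, 0, 0],
], twist=[0, 0], grip=[5, 5])

```text
clock: 43.22
ee_pos: [0.6029, -0.2199, 0.103]
tcp_rot: [[0.059, -0.997, 0.055], [-0.998, -0.058, 0.016], [-0.012, -0.056, -0.998]]
wrist_force: [-8.8, -20.9, -6.3]
finger_gap: 0.0144
gripper_force: 45.3
```

The pad is firmly down (21 N at the handle). Letting go.

>>> move_arm([
  [0, 0, 0],
  [0, 0, 0],
  [0, 0, 0],
  [0, 0, -25],
  [0, 0, -50],
  [0, 0, -50],
  [0, 0, -30],
  [0, 0, 0],
], twist=[0, 0, 0, 0, 0, 0, 0, 0], grip=[30, 45, 45, 45, 45, 45, 45, 45])

```text
clock: 44.22
ee_pos: [0.596, -0.2201, 0.2601]
tcp_rot: [[0.058, -0.996, 0.061], [-0.998, -0.057, 0.018], [-0.014, -0.062, -0.998]]
wrist_force: [0.2, -0.2, -0.7]
finger_gap: 0.045
gripper_force: 0.0
```

```bash
python3 gaps.py
```

```text
[ 0.5955 -0.2199  0.2581] 44.275 [-0.4753  0.4635  1.5323  0.0489  1.1026  2.5873]
foot top 1558 [[-69.2, 15.3, 25.8], [-68.0, 16.0, 26.0], [-42.3, 32.6, 27.1], [-4.7, 50.7, 28.5], [-3.6, 51.6, 28.7]]
block top 1945 [[-4.9, 14.9, 27.2], [-3.2, 15.5, 27.4], [18.9, 36.3, 29.3], [51.9, 70.2, 30.9], [52.3, 73.3, 31.4]]
fence top 226 [[4.4, 76.7, 31.2], [4.9, 77.0, 31.4], [12.0, 85.5, 33.3], [18.6, 97.1, 34.3], [18.9, 97.9, 34.7]]
wall +x face 361 [[-9.9, 58.1, 46.4], [-9.7, 58.3, 47.4], [-5.1, 59.2, 78.1], [-0.5, 60.0, 103.4], [-0.3, 60.1, 104.2]]
merlon top 1352 [[-69.4, 58.4, 144.3], [-68.2, 58.8, 144.8], [-35.0, 66.6, 147.1], [-1.7, 76.4, 148.3], [-0.7, 77.0, 148.6]]
50 -5.1 [58.5 59.9]
70 -5.0 [58.3 60. ]
90 -5.1 [58.2 59.9]
110 -5.0 [58.1 60.1]
130 -5.2 [58.4 60.1]
face fit x=aY+bZ+c [-0.1214 -0.0007  2.1718]
```

View pics/w11.png

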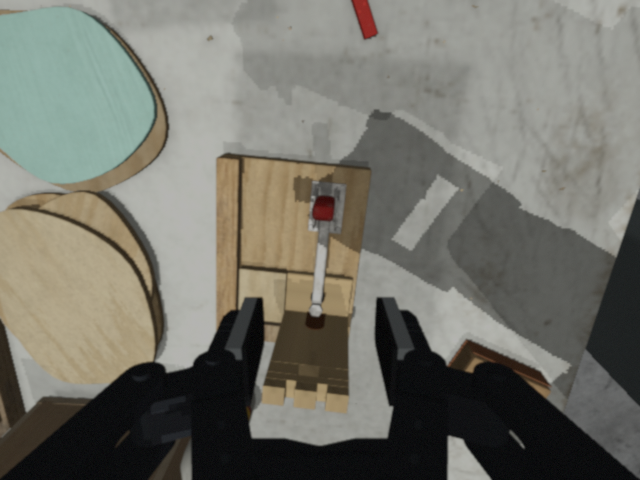

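The castle stands snug against the block and fence, with the clamp pad on its foot at (316,318) and the handle upright at (323,208). The gripper is clear of everything, so I'm handing in.

```bash
python3 -c "
from bench import r
print(r.job_done())"
```

```text
the job is handed in; nothing more can be done
None
```

The castle stands upright and snug in the jig corner, the clamp pad is down on its foot, and the arm has let go. I handed the job in at about 44 s of the 66 s allowed, and no result came back.

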